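Feel out the hidden catch of a tool-chest drawer and open it

TASK

The upper drawer of the small tool chest is latched; its catch lies in a notch somewhere along the floor of the groove in the drawer's grip rail, where a fingertip run along the floor drops in. Find the notch, press the catch in it down and, with the catch held down, draw the drawer out by 10 cm or more with the fingertip in the groove, then leave the drawer standing open. Grip nothing: stay off the outer face of the rail, and leave the things lying on and in front of the chest where they are.

Things in the scene. Friction and masses are not known exactly. Their poses are not given: they have to be found in the camera images.
- groove (a point): Middle of the upper drawer's grip groove, on its floor (131 mm above the table); moves with the drawer. Axes: x into the chest, square to its front; y along the groove; z up. The groove is a channel open at the top, 36 mm between its walls (18 either side of this point), 390 long. Its back wall, the drawer front, ends 21 mm above the floor. The floor is level, dark and plain except for the notch.
- catch (a joint): How far the catch is pressed down: 0 (up) to 0.008 m (bottom). It is a flat dark paddle that fills the notch, 7 mm below the groove's floor. Sprung: 2.5 N starts it, 7 N holds it at the bottom; it comes up when let go. Pressed 4 mm or more it frees the drawer. The notch is 70 mm long, as wide as the groove, its middle up to 52 mm along y, either way, from the groove point.
- drawer (a joint): How far the upper drawer is out: 0 (shut, latched, 1.5 mm of play) to 0.13 m (stop), along the groove point's -x, towards the robot. It slides with about 2 N of friction and some damping (12 N per m/s) and stays where it is left. Once it is 20 mm out the catch need not be held down any longer.
- lip_top (a point): Middle of the top edge of the lip, the front wall of the groove: 5 mm thick, as long as the rail, its top 22 mm above the groove's floor, 20.5 mm in front of the groove point. Push its inner side to draw the drawer. Axes as the groove's.
- rail_face: Outer face of the upper drawer's rail, towards the robot: the upright aluminium skin of lip and rail, from 24 mm below to 21.5 mm above the groove's floor, 23 mm in front of the groove point. Do not press on it. Its origin moves with the drawer and lies 134 mm behind and 131 mm below the groove point; axes as the groove's.
- chest: Grey two-drawer steel tool chest, 410 wide (y), 220 deep (x), 155 high and a 2 mm rubber mat on top, fixed on the table. Origin: centre of its underside; x away from the drawers, z up. Its top edge stands 24 mm above the floor of the upper drawer's groove, just behind it. The lower drawer has the same rail 72 mm lower, without a notch, and is fixed shut.
- tape_measure: Yellow and black tape measure, 38 x 77 x 63 mm, standing on the back left of the chest's top. Origin: centre of its underside. Leave it.
- masking_tape: Roll of masking tape, 104 mm across, 25 mm high, lying on the back right of the chest's top. Origin: centre of its underside. Leave it.
- driver_c: Red-handled screwdriver, 31 x 233 x 30 mm (long along its y), lying on the table in front of the chest. Origin: centre of its underside. Leave it.
- bit_box_0: Small white bit box, 52 x 87 x 20 mm (long along its y), lying on the table in front of the chest. Origin: centre of its underside. Leave it.

How it is judged:
By the outcome, as a careful person would: the job done as asked, in the order asked, and still so for the second after the job is handed in, with the robot touching nothing.
It also fails if it takes over 54 s, if anything falls off the work surface, if the arm or the gripper's body presses on something with over 40 N, if the wrist force passes 120 N, or if a joint passes its speed limit or range.

ROBOT

A 6-joint arm with a two-finger parallel gripper is mounted at the origin on a cart in front of the work surface, level with it; the furniture and walls round the work are solid. World frame = base frame: x ahead of the robot, y to its left, z up, the work surface at z = 0. Lengths are in mm, angles in rad, forces in N, time in s.
With the tool pointing down it reaches from about 350 to 775 mm from the base axis. Payload 7.3 kg.
Tool frame: the origin (TCP) lies midway between the tips of the shut fingers; the grasp point (between the pads) lies 19 mm behind it; z points along the fingers, y is the line along which they close (so a half turn about z gives the same grasp; the last joint's range is limited). The gripper opens to 92 mm and grips with 3 to 60 N. Pads are 19 mm wide; open, the fingers measure 130 mm over their backs; the gripper's body (75 mm by 190 mm) begins 47 mm behind the grasp point.
Start: joints at [-1.264, 0.342, 1.524, -0, 1.275, -0.146], TCP at [229.704, -472.103, 226.741] pointing down, gripper open.
Joint ranges: [-2.53, 2.53], [-0.77, 2.02], [0.04, 2.7], [-1, 4.14], [0.28, 2.66], [-3.11, 3.11]. Speed limits (rad/s): [2.57, 2.57, 3.14, 3.14, 3.14, 3.14].

INTERFACE

Orientations are given as a rotation vector (axis times angle).
In Python, from bench import sensors, vision, order gives the robot as it stands.
- The arm moves only by the shell command python3 -m pendant 'ROWS' [FORCE]. ROWS is text: rows parted by semicolons, each of 5 numbers parted by spaces: the shift along the tool's x, y, z in mm, then the turn about the tool's z in rad, then the closure in counts, from 0 (fully open) to 255 (shut). In form: tx ty tz spin jaw; .... A call has 1 to 10 rows; each row shifts and turns the commanded pose from where the row before left it, along the tool's axes as they then stand; what a row does not reach is not made up. A row lasts 1/8 s, in which the tool goes at most 62.5 mm and 10.7 degrees, less where a joint would pass 70% of its speed; a pose out of reach is approached as far as the arm can. A call with a gripper value outside its range is refused whole. The fingers move at their own pace and stop on an object; FORCE is the grip in N (left out, the last holds). Time passes only in rows, so rows that do not move let the fingers close. It gives the time, the measured TCP pose, the force, the opening and the grip force at its end, in the units of the state.
- sensors.read_state(): the state, without advancing time (a new reading comes with each control period).
- vision.get_image(name): name is "scene" or "side" or "wrist"; returns a dict with "image" (480x640x3 uint8, red, green, blue), "fx", "fy", "cx", "cy" (pixels), "world_to_cam" (4x4, takes a point from world to camera coordinates). Camera axes: x right, y up, looking along -z (the intrinsics and any distortion apply to the point x, -y, -z); pixel columns grow to the right and rows downward; lengths in mm; the calibration is good to about 2 mm. The wrist camera is an equidistant fisheye: a pixel r from the principal point sees the ray r / f radians off the axis. A picture is of the moment at which its call begins. There is no depth.
- order.job_done(): hands the job in; it is judged then, once.
The state is a dict: "time": time; "qpos": joint angles; "qvel": joint speeds; "joint_torque": joint torques, N m; "tool_pos": TCP position; "tcp_rot": TCP orientation; "ft_force": force on the tool from outside, world axes, zero at the start; "wrist_torque": the same for the moment, N m; "opening": finger opening in mm; "grip_force": force on a finger pad.
Only numpy, scipy, OpenCV 4.12 (cv2) and the standard library are available. Lean on these libraries where they do the work, as an engineer would, in place of code of your own. Each camera call takes 0.05 s, during which the arm holds its last target. There are 200 camera calls.

## Working session

There is one attempt and no reset: what is moved stays moved. The work goes in short steps, Python scripts to look and compute and a shell command to move; the robot and the scene stay as the last step left them, time stands still between calls to the robot, and variables do not carry over. Pictures are saved under pics/ and viewed, at most 10 in all, crops included, and the job is handed in when it is done.

```bash
mkdir -p pics; ls
python3 - <<'E'
from bench import sensors, vision
import cv2,numpy as np
s=sensors.read_state(); print({k:np.round(v,3) for k,v in s.items()})
for n in ["scene","side"]:
    d=vision.get_image(n); cv2.imwrite(f"pics/{n}0.png",d["image"][:,:,::-1]); print(n,{k:np.round(d[k],3).tolist() for k in d if k!="image"})
E
```

```text
pics
{'time': np.float64(0.0), 'qpos': array([-1.264,  0.343,  1.525,  0.   ,  1.275, -0.146]), 'qvel': array([ 0.001, -0.   ,  0.003, -0.001,  0.001,  0.   ]), 'joint_torque': array([-3.0000e-03, -4.3126e+01, -2.4422e+01,  7.1000e-02,  5.6000e-02,
       -0.0000e+00]), 'tool_pos': array([ 229.572, -471.691,  226.072]), 'tcp_rot': array([-3.06 , -0.705,  0.   ]), 'ft_force': array([-0.139, -0.356, -0.288]), 'wrist_torque': array([ 0.013, -0.05 , -0.014]), 'grip_force': np.float64(0.0), 'opening': np.float64(91.388)}
scene {'fx': 546.961, 'fy': 546.961, 'cx': 316.594, 'cy': 235.337, 'world_to_cam': [[-0.999, -0.043, -0.003, 565.79], [0.032, -0.795, 0.605, -154.576], [-0.028, 0.604, 0.796, -934.016], [0.0, 0.0, 0.0, 1.0]]}
side {'fx': 579.903, 'fy': 579.903, 'cx': 322.622, 'cy': 226.883, 'world_to_cam': [[0.78, 0.626, 0.004, -388.239], [-0.544, 0.675, 0.499, 320.162], [0.309, -0.391, 0.867, -1433.223], [0.0, 0.0, 0.0, 1.0]]}
```

View pics/scene0.png

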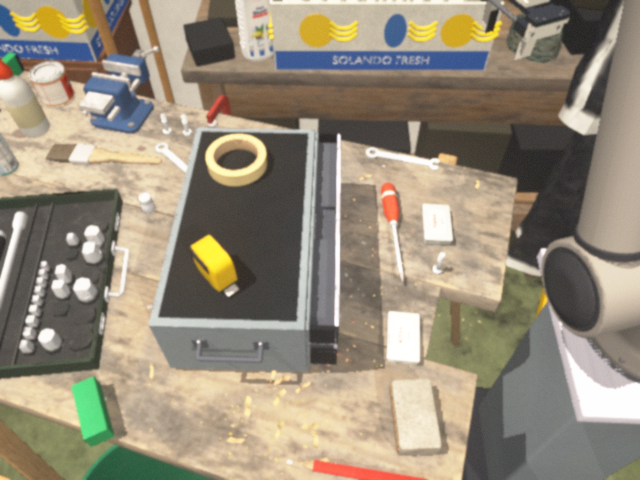

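View pics/side0.png

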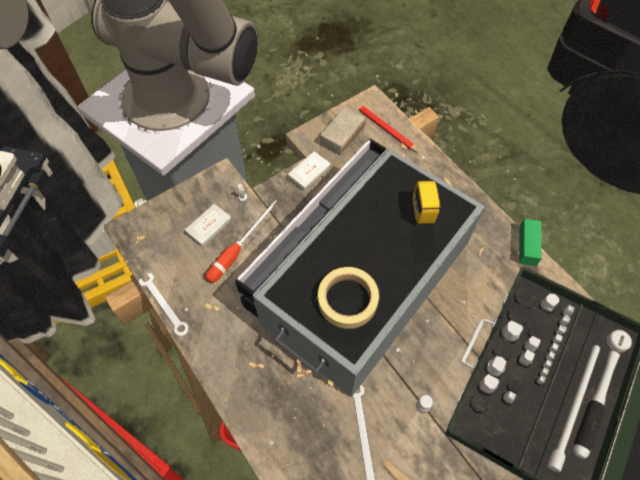

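The scene view shows the chest, with the rail at columns 310-341, rows 135-362 and the bright lip line near column 338. The side view shows the lip running from about (243,282) to (383,143).

```bash
cat > h.py <<'E'
import numpy as np,cv2
from bench import vision,sensors
def ray(d,u,v):
    M=d["world_to_cam"];R=M[:3,:3];c=-R.T@M[:3,3]
    return c,R.T@np.array([(u-d["cx"])/d["fx"],-(v-d["cy"])/d["fy"],-1])
def onz(d,u,v,z):
    c,r=ray(d,u,v);return c+r*(z-c[2])/r[2]
def proj(d,p):
    M=d["world_to_cam"];q=M[:3,:3]@p+M[:3,3];return d["cx"]-d["fx"]*q[0]/q[2],d["cy"]+d["fy"]*q[1]/q[2]
E
python3 - <<'E'
from h import *
d=vision.get_image("scene");im=d["image"]
a=cv2.resize(im[120:375,295:355],None,fx=3,fy=3,interpolation=cv2.INTER_CUBIC)
e=vision.get_image("side");b=cv2.resize(e["image"][130:320,230:400],None,fx=3,fy=3,interpolation=cv2.INTER_CUBIC)
o=np.zeros((600,720,3),np.uint8);o[:570,200:710]=b
A=cv2.resize(a,(141,600));o[:,:141]=A
cv2.imwrite("pics/crop1.png",o[:,:,::-1])
# lip bright line: brightest column per row
g=im.sum(2).astype(int)
P=[]
for r in range(145,355,3):
    c=np.arange(328,346);w=np.clip(g[r,328:346]-420,0,None)
    if w.sum()>0:P.append((c@w/w.sum(),r))
P=np.array(P);print(len(P),P[::6])
W=np.array([onz(d,u,v,153)[:2] for u,v in P])
k=np.polyfit(W[:,1],W[:,0],1);res=W[:,0]-np.polyval(k,W[:,1]);m=abs(res)<4;k=np.polyfit(W[m,1],W[m,0],1);print("x=k y+c",k,m.sum(),res.std())
for u,v in [(338,136),(336,360)]:print(onz(d,u,v,153))
for u,v in [(243,282),(383,143)]:print("side",onz(e,u,v,153))
# chest top corners
for u,v in [(196,129),(316,131),(307,362),(158,360)]:print("top",onz(d,u,v,155))
for u,v in [(258,295),(388,152),(483,210),(357,388)]:print("topside",onz(e,u,v,155))
E
```

```text
63 [[340.29725686 145.        ]
 [339.58915486 163.        ]
 [339.53922008 181.        ]
 [337.79516129 199.        ]
 [337.45267792 217.        ]
 [337.26145901 235.        ]
 [337.13459119 253.        ]
 [337.04326588 271.        ]
 [336.98676012 289.        ]
 [336.34379358 307.        ]
 [336.34891775 325.        ]]
x=k y+c [-1.99869965e-03  5.34896008e+02] 62 1.6317990942821519
[ 538.86332095 -284.26417546  153.        ]
[533.18736091 154.00135913 153.        ]
side [ 548.98263867 -288.42708224  153.        ]
side [560.57725514 115.65902942 153.        ]
top [ 800.9145156  -290.56620231  155.        ]
top [ 579.50342845 -293.86674659  155.        ]
top [571.84860818 159.37172464 155.        ]
top [771.47426612 164.77404129 155.        ]
topside [ 586.69853348 -290.82775804  155.        ]
topside [582.37347549 102.14778184 155.        ]
topside [800.82558921 103.58617479 155.        ]
topside [ 816.75980609 -311.32255995  155.        ]
```

View pics/crop1.png

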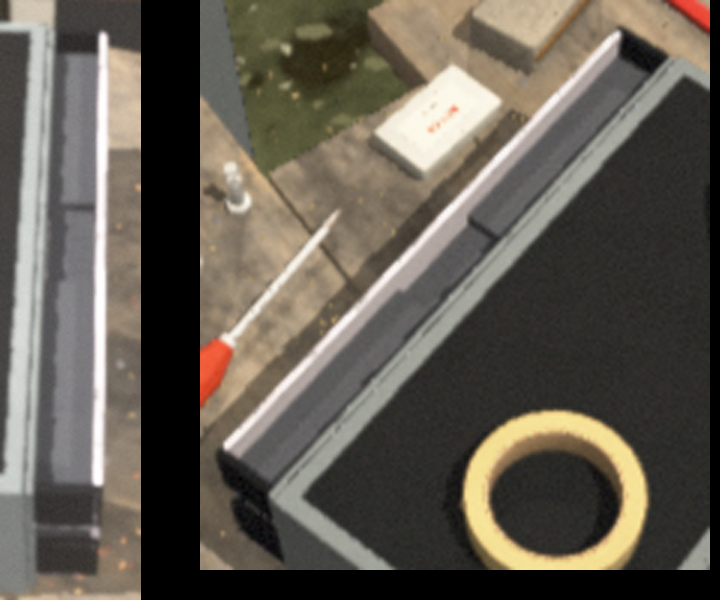

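The crop shows the lip spanning scene rows 134-326. The notch's -y wall is the dark line at scene row ~208. In the side view the notch's +y wall lies at about (320,203)-(329,209), and its near edge is at about (298,227).

Run:
```python
from h import *
d=vision.get_image("scene");e=vision.get_image("side")
print("lip ends scene",onz(d,339.5,134,153),onz(d,336.5,326,153))
f=lambda x,y:(230+(x-200)/3,130+y/3)
for n,p in dict(end_r=(224,445),end_l=(617,33)).items():print("lip side",n,onz(e,*f(*p),153))
for u in (322,334):print("notch -y scene",onz(d,u,207.5,131))
for p in [(405,290),(365,388),(472,218),(500,236)]:print("notch side",onz(e,*f(*p),131))
# lip line in side
im=e["image"].astype(int)
for q in [(540,112),(400,262),(300,365)]:print("lip mid",onz(e,*f(*q),153))
k=[(u,v) for u,v in [(316,131),(302,320)]]
for u,v in [(316,131),(313,200),(309,260),(305,316)]:print("chest front top",onz(d,u,v,155))
```

```text
lip ends scene [ 536.21856302 -289.7143002   153.        ] [533.57244519 103.06338063 153.        ]
lip side end_r [ 537.33015349 -288.738716    153.        ]
lip side end_l [535.51123181 101.97227536 153.        ]
notch -y scene [ 562.37161584 -131.07858665  131.        ]
notch -y scene [ 542.09973797 -131.89384773  131.        ]
notch side [ 543.95509868 -132.22554778  131.        ]
notch side [ 569.33813246 -200.69813088  131.        ]
notch side [543.18897975 -63.71928572 131.        ]
notch side [565.8106343  -63.07589642 131.        ]
lip mid [535.06159614  17.53177946 153.        ]
lip mid [ 537.28280436 -128.01034483  153.        ]
lip mid [ 536.86944087 -221.18484125  153.        ]
chest front top [ 579.50342845 -293.86674659  155.        ]
chest front top [ 577.19008576 -126.4180684   155.        ]
chest front top [577.63807947  -5.95670111 155.        ]
chest front top [578.37192668  90.19721342 155.        ]
```

Both views agree. The lip is 391 mm long at x≈536, so the groove centre is at about (556,-93). The notch runs from y≈-132 to -63 (69 mm long), with its middle near -97. I'll turn the tool so its x points along world x, shut the fingers and travel over.

```bash
python3 -m pendant '0 0 0 0.151 255; 0 0 0 0.151 255; 0 0 0 0.151 255; 36 -42 0 0 255; 36 -42 0 0 255; 36 -42 0 0 255; 36 -42 0 0 255; 36 -42 0 0 255; 36 -42 0 0 255; 0 0 0 0 255' 20
```

```text
time: 1.55
tool_pos: [447.5, -217.3, 226.7]
tcp_rot: [-3.141, -0.008, -0.001]
ft_force: [-1.1, 0.2, -0.3]
opening: 0.9
grip_force: 0.0
```

```bash
python3 -m pendant '36 -40 0 0 255; 36 -40 0 0 255; 36 -40 0 0 255; 0 0 25 0 255; 0 0 25 0 255; 0 0 11 0 255; 0 0 0 0 255; 0 0 0 0 255'
python3 - <<'E'
from h import *
s=sensors.read_state();print(s["tool_pos"],s["ft_force"])
a=[]
for n,p in (("scene",None),("side",None)):
    d=vision.get_image(n);u,v=map(int,proj(d,s["tool_pos"]));print(n,u,v)
    c=d["image"][v-50:v+50,u-65:u+65];a.append(cv2.resize(c,None,fx=3,fy=3,interpolation=cv2.INTER_CUBIC))
cv2.imwrite("pics/c2.png",np.hstack(a)[:,:,::-1])
E
```

```text
time: 2.55
tool_pos: [554.2, -100.8, 166.8]
tcp_rot: [3.141, -0.001, 0.003]
ft_force: [-0.0, 0.8, -0.1]
opening: 0.2
grip_force: 0.0
[ 554.23987875 -100.84614163  166.77006543] [-0.00650694  0.83705092 -0.07474865]
scene 326 207
side 312 208
```

View pics/c2.png

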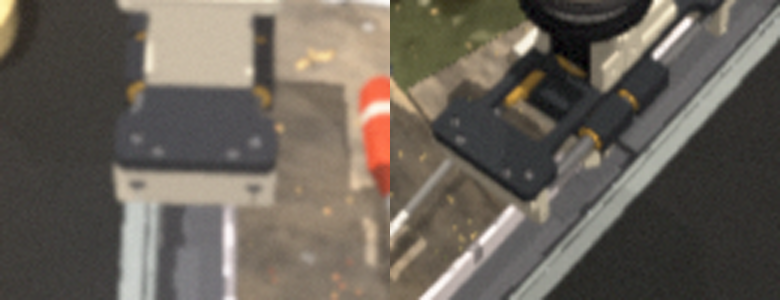

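The gripper hides the tip in both crops, but the finger is in line with the rail and above it. I'll descend slowly, watching the force.

```bash
python3 -m pendant '1 -4 10 0 255; 0 0 10 0 255; 0 0 8 0 255; 0 0 6 0 255; 0 0 2 0 255; 0 0 0 0 255;0 0 0 0 255'; python3 -m pendant '0 0 2 0 255; 0 0 2 0 255; 0 0 0 0 255'; python3 -m pendant '0 0 2 0 255; 0 0 0 0 255'
```

```text
time: 3.52
tool_pos: [555.0, -96.3, 130.0]
tcp_rot: [3.141, -0.0, 0.001]
ft_force: [0.2, 0.6, 0.4]
opening: 0.4
grip_force: 0.0
time: 3.9
tool_pos: [554.6, -96.1, 125.5]
tcp_rot: [-3.142, 0.0, 0.001]
ft_force: [1.2, 0.6, -0.3]
opening: 0.4
grip_force: 0.0
time: 4.15
tool_pos: [554.9, -96.2, 123.8]
tcp_rot: [3.141, -0.0, 0.001]
ft_force: [-0.4, 0.0, 1.4]
opening: 0.3
grip_force: 1.0
```

The tip passed below the floor level (131) to the paddle at 124 without resistance, so it is in the notch. Next I'll press the catch.

```bash
python3 -m pendant '0 0 2 0 255; 0 0 2 0 255; 0 0 0 0 255'; python3 -m pendant '0 0 2 0 255; 0 0 1 0 255; 0 0 0 0 255'
```

```text
time: 4.53
tool_pos: [554.9, -96.2, 119.8]
tcp_rot: [3.141, -0.0, 0.001]
ft_force: [0.1, -0.1, 3.9]
opening: 0.4
grip_force: 2.2
time: 4.9
tool_pos: [554.9, -96.2, 116.9]
tcp_rot: [3.141, -0.0, 0.001]
ft_force: [-2.3, 0.1, 5.5]
opening: 0.4
grip_force: 3.0
```

The catch is about 7 mm down, with the force following the spring. I'll draw slowly against the lip.

```bash
python3 -m pendant '-3 0 0 0 255; -3 0 0 0 255; -2 0 0 0 255; -2 0 0 0 255; -2 0 0 0 255; -2 0 0 0 255; 0 0 0 0 255'
```

```text
time: 5.78
tool_pos: [541.8, -96.3, 117.4]
tcp_rot: [3.141, -0.0, 0.004]
ft_force: [1.3, 0.6, 6.8]
opening: 0.5
grip_force: 2.9
```

```bash
python3 -m pendant '-4 0 0 0 255; -4 0 0 0 255; -4 0 0 0 255; -4 0 0 0 255; -4 0 0 0 255; 0 0 0 0 255'; python3 -m pendant '-8 0 0 0 255; -8 0 0 0 255; -8 0 0 0 255; -8 0 0 0 255; -8 0 0 0 255; -8 0 0 0 255; -8 0 0 0 255; -6 0 0 0 255; -4 0 0 0 255; 0 0 0 0 255'
```

```text
time: 6.52
tool_pos: [521.5, -96.5, 117.4]
tcp_rot: [3.141, -0.0, 0.004]
ft_force: [0.7, 0.5, 6.6]
opening: 0.4
grip_force: 2.9
time: 7.78
tool_pos: [455.6, -97.1, 117.4]
tcp_rot: [3.14, -0.0, 0.004]
ft_force: [0.3, -4.4, 5.4]
opening: 0.6
grip_force: 2.9
```

```bash
python3 -m pendant '-4 0 0 0 255; -4 0 0 0 255; -4 0 0 0 255; -4 0 0 0 255; -3 0 0 0 255; -2 0 0 0 255;-1 0 0 0 255; 0 0 0 0 255'
python3 - <<'E'
from h import *
d=vision.get_image("side");cv2.imwrite("pics/side3.png",d["image"][:,:,::-1])
E
```

```text
time: 8.78
tool_pos: [434.2, -97.2, 117.5]
tcp_rot: [3.139, -0.0, 0.006]
ft_force: [1.0, -3.7, 5.8]
opening: 0.5
grip_force: 2.8
```

View pics/side3.png

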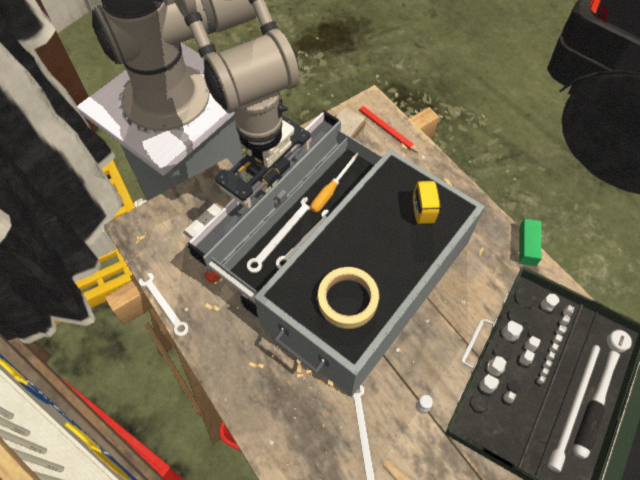

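The drawer is well out: its lip runs from about (195,245) to (335,118) and the contents are visible. I'll back off the lip inside the groove and lift clear.

```bash
python3 -m pendant '3 0 0 0 255; 3 0 0 0 255; 0 0 0 0 255; 0 0 -4 0 255; 0 0 -8 0 255; 0 0 -15 0 255; 0 0 -25 0 255; 0 0 -40 0 255; 0 0 -40 0 255; 0 0 0 0 255'; python3 -m pendant '0 50 0 0 255; 0 50 0 0 255; 0 50 0 0 255; 0 50 0 0 255; 0 50 0 0 255; 0 0 0 0 255; 0 0 0 0 255'
python3 - <<'E'
from h import *
for n in("side","scene"):
    d=vision.get_image(n);cv2.imwrite(f"pics/{n}4.png",d["image"][:,:,::-1])
E
```

```text
time: 10.07
tool_pos: [439.8, -96.2, 251.4]
tcp_rot: [3.14, 0.0, 0.008]
ft_force: [0.5, 0.3, 0.1]
opening: 0.8
grip_force: 0.0
time: 10.95
tool_pos: [438.3, -345.1, 247.5]
tcp_rot: [-3.139, 0.001, 0.003]
ft_force: [0.2, 1.0, 0.5]
opening: 0.7
grip_force: 0.0
```

View pics/scene4.png

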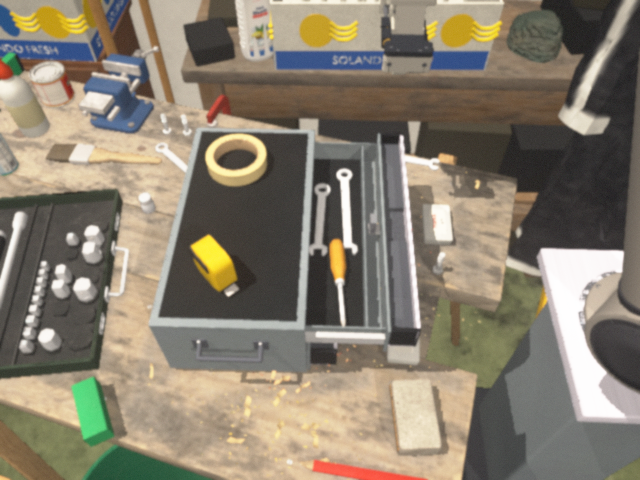

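The drawer stands open, with the lip running from about (403,138) to (415,325). The tape measure, the tape roll and the visible bit box haven't moved. I'll check the travel and hand in.

Run:
```python
from h import *
from bench import order
d=vision.get_image("scene");p=[onz(d,403,138,153),onz(d,415,322,153)];print(p)
o=535-(p[0][0]+p[1][0])/2;print("out",o)
if o>103: print(order.job_done())
```

```text
[array([ 420.56570356, -283.62372641,  153.        ]), array([423.52585975,  92.25837898, 153.        ])]
out 112.95421834151813
the job is handed in; nothing more can be done
None
```

The catch was found in its notch and pressed down, and the upper drawer was drawn out about 113 mm with the fingertip in the groove; it stands open, the robot is clear, and the job is handed in.

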